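Unload the angled boring jig

TASK

Unload the boring jig: wind its handwheel clockwise until the drill guide is hard up against the stop block (do not push the guide itself), then draw the stool leg out of its slanting socket, turn it level and keep it held level in the gripper at least 200 mm above the bench, clear of the jig. The job ends with the leg still held up and still, the guide left at its stop; leave the glue bottle, hammer and clamp alone.

Things in the scene. Friction and masses are not known exactly. Their poses are not given: they have to be found in the camera images.
- jig: angled boring jig, fixed to the bench: grey-faced board 290 x 480 x 18 mm, long side along its y. Origin at bench height, z up, x about away from the robot. Handwheel at its -y end, dark stop block at its +y end. Socket at x 60..150, y -35..35 mm, under 95 mm high; the leg leans out of it, about 50 degrees from upright, in the plane y = 0, top towards -x and up. Rail along y at x = -85 mm
- wheel_axis (a point): point on the vertical axis of the handwheel, 113 mm above the bench, level with the middle of its upright handle. Wheel: spoked, 112 mm across, rim top 80 mm above the bench
- handle (a point): middle of the upright black handle on the handwheel, 45 mm from the wheel axis: 22 mm diameter, 50 mm tall, from 85 to 135 mm above the bench; it revolves freely on its pin, so a grip from above need not turn while it is walked round the circle. Under 5 N moves it; the wheel stays where it is left
- wheel (a joint): angle of the handwheel in rad, growing clockwise seen from above; clockwise runs the drill guide away from the wheel, towards the stop block, by 17.5 mm per rad (about 6.3 rad for the whole travel)
- guide (a joint): position of the drill guide along the jig's +y in m: 0 = right over the leg, 0.11 = touching the stop block (it can go no further). It starts between 0 and 0.021
- drill_guide: upright steel bracket of the drill guide, with a dark slanting bush plate 50 x 50 mm and brass bush, 225 mm high. At the start the plate is about 10 mm off the leg's top end and bars its way out; at the stop it is 85 mm clear of the leg's axis in the jig's +y. Origin on the rail's line at bench height, axes as the jig's
- leg: turned beech stool leg, 200 mm, about 90 g. Origin at the centre of its foot end, z along it to its top. From the foot: tenon 19 mm diameter for 45 mm, taper, bead 32 mm diameter at 98..108 mm, plain cylinder 26 mm diameter at 116..196 mm: grip there, about 155 mm from the foot (145 mm above the bench at the start), fingers closing along the jig's y. Stands loosely in the socket
- leg_mid (a point): middle of the leg's length, on its axis, 100 mm from the foot end; axes as the leg's
- socket (a point): centre of the socket's mouth, on the slanting socket axis; the hole is 21 mm in diameter and 40 mm deep along the 45 degree axis
- glue: glue bottle, 60 mm diameter, 140 mm tall, standing; a bystander. Origin under its centre
- hammer: hammer lying on the bench, handle to its -x; a bystander, 300 mm long or less
- clamp: bar clamp lying on the bench, 260 mm long along its x; a bystander, 30 mm high
Not all that is in view belongs to the job. There is more than one size of the leg; the job needs the largest.

How it is judged:
By the outcome, as a careful person would: the job done as asked, in the order asked, and still so for the second after the job is handed in, while the arm keeps its last pose, push and grip.
It also fails if it takes over 51 s, if anything falls off the work surface, if the arm or the gripper's body presses on something with over 40 N, if the wrist force passes 120 N, or if a joint passes its speed limit or range.

ROBOT

A 7-joint arm with a two-finger parallel gripper is mounted at the origin on the work surface. World frame = base frame: x ahead of the robot, y to its left, z up, the work surface at z = 0. Lengths are in mm, angles in rad, forces in N, time in s.
With the tool pointing down it reaches from about 400 to 875 mm from the base axis. Payload 4.4 kg.
Tool frame: the origin (TCP) lies on the centre line of the jaws, within the pads' length; the fingertips stand 25 mm ahead of it and the grasp point (between the pads) lies 6 mm ahead of it (ctrl.finger_overhang is the distance from the TCP to the fingertips, in mm); z points along the fingers, y is the line along which they close (so a half turn about z gives the same grasp; the last joint's range is limited). The gripper opens to 85 mm and grips with 20 to 120 N. Pads are 22 mm wide; open, the fingers measure 114 mm over their backs; the gripper's body (76 mm by 85 mm) begins 54 mm behind the grasp point. The pads swing forward as they close: fully open they stand 13 mm farther back than shut.
Start: joints at [-1.357, 0.628, 0.038, 1.517, -0.027, 0.996, -0.02], TCP at [179.482, 624.743, 256.313] pointing down, gripper open.
Joint ranges: [-3.06, 3.06], [-0.37, 2.12], [-1.25, 1.32], [0.18, 2.47], [-1.1, 4.24], [0.23, 1.98], [-2.94, 2.94]. Speed limits (rad/s): [2.57, 2.57, 3.14, 3.14, 3.14, 3.14, 3.14].

INTERFACE

Orientations are given as [roll, pitch, yaw] about the fixed x, y, z axes, in that order (R = Rz(yaw) Ry(pitch) Rx(roll)).
In Python, from cell import ctrl gives the robot as it stands. The module is installed in compiled form; this text tells all that it offers.
- The arm moves only by the tool play_rows, never from a script. Its argument "targets" is a list of rows, each a list of 5 numbers: the closure, from 0 (fully open) to 1 (shut), then the shift along the tool's x, y, z in cm, then the turn about the tool's z in degrees. In form: [[gripper, dx, dy, dz, spin], ...]. A call has 1 to 10 rows; each row is the pose to reach, as a shift and turn from the pose commanded when the call began, along the tool's axes at that moment; what a row does not reach only later rows make up. A row lasts 1/10 s, in which the tool goes at most 50 mm and 8.59 degrees, less where a joint would pass 70% of its speed; a pose out of reach is approached as far as the arm can. A call with a gripper value outside its range is refused whole. The fingers move at their own pace and stop on an object; the grip force is fixed at half the most. Time passes only in rows, so rows that repeat a pose let the fingers close. It gives the time, the measured TCP pose, the force, the opening and the grip force at its end, in the units of the state.
- ctrl.read_state(): the state, without advancing time (a new reading comes with each control period).
- ctrl.get_image(name): name is "scene" or "top" or "wrist"; returns (picture, depth): 400x640x3 uint8, red, green, blue; 400x640 float32, mm along the optical axis (not along the pixel's ray), 0 where there is no reading.
- ctrl.calibration(name): a dict with "vfov" (degrees; the focal length in pixels is half the picture's height over the tangent of half this angle, whatever the lens; pixels are square), "cx", "cy" (the principal point, pixels), "extrinsics" (4x4, takes a point from camera to world coordinates); the wrist camera has in their place "mount" (4x4, takes a point from camera to tool coordinates, whose origin is the TCP and whose axes are the flange's). Camera axes: x right, y down, z forward; pixel columns grow to the right and rows downward; lengths in mm; the calibration is good to about 2 mm. A picture is of the moment at which its call begins: read the wrist's pose just before it. calibration takes no time and is no camera call.
- ctrl.finish_job(): hands the job in; it is judged then, once.
Trained networks look in the newest picture that a camera, given by its name, has taken for a name from the list of things; names that differ only in an ending like _2 or _b are one class to them, and where a whole thing is asked for, a point or a joint stands for the part that bears it (a point fixed in the world has none). Each returns a list of dicts, best first, with "confidence" (0 to 1); they miss things now and then, are a little off and sometimes report something else, mostly with a low value. They report only what shows in the picture. A call takes as long as a camera call. They do not tell look-alikes from the thing itself.
- ctrl.search_frame(camera, name): "bbox" ([left, top, right, bottom] in pixels, round what is visible of it).
- ctrl.trace(camera, name): "pixels" (400x640 bool, what is visible of it) and "bbox" ([left, top, right, bottom] in pixels, round what is visible of it).
The state is a dict: "clock": time; "qpos": joint angles; "qd": joint speeds; "tau": joint torques, N m; "eef_pos": TCP position; "tool_rot": TCP orientation; "force": force on the tool from outside, world axes, zero at the start; "torque": the same for the moment, N m; "width": finger opening in mm; "gripper_force": force on a finger pad.
Only numpy, scipy, OpenCV 4.12 (cv2) and the standard library are available. Lean on these libraries where they do the work, as an engineer would, in place of code of your own. Each camera call takes 0.05 s, during which the arm holds its last target. There are 200 camera calls.

## Working session

There is one attempt and no reset: what is moved stays moved. The work goes in short steps, Python scripts to look and compute and a tool call to move; the robot and the scene stay as the last step left them, time stands still between calls to the robot, and variables do not carry over. Pictures are saved under pics/ and viewed, at most 10 in all, crops included, and the job is handed in when it is done.

Besides the shell and the picture viewer there is one more tool, called after "Request:" as name([rows], argument=value, ...), one row to a line, values as JSON. play_rows: Moves the arm, as the interface text tells. Its arguments: {"type":"object","properties":{"targets":{"type":"array"}},"required":["targets"]}

```bash
mkdir -p pics; cat > h.py <<'E'
import numpy as np, cv2
from scipy.spatial.transform import Rotation as R
from cell import ctrl
def pose():
    s=ctrl.read_state(); T=np.eye(4); r=np.array(s["tool_rot"],float)
    T[:3,:3]=r if r.shape==(3,3) else R.from_euler('xyz',r).as_matrix(); T[:3,3]=s["eef_pos"]; return s,T
def cam(n):
    s,T=pose(); im,d=ctrl.get_image(n); c=ctrl.calibration(n)
    E=np.array(c["extrinsics"]) if "extrinsics" in c else T@np.array(c["mount"])
    f=200/np.tan(np.radians(c["vfov"])/2)
    return im,d,(E,f,c["cx"],c["cy"])
def cloud(d,K):
    E,f,cx,cy=K; v,u=np.mgrid[:400,:640]
    P=np.stack([(u-cx)*d/f,(v-cy)*d/f,d],-1); return P@E[:3,:3].T+E[:3,3]
def proj(p,K):
    E,f,cx,cy=K; q=(np.asarray(p)-E[:3,3])@E[:3,:3]; return q[...,0]/q[...,2]*f+cx,q[...,1]/q[...,2]*f+cy
def save(n,im): cv2.imwrite(f"pics/{n}.png",im[:,:,::-1])
E
python3 - <<'E'
from h import *
s,T=pose(); print(s["eef_pos"],s["tool_rot"],s["width"],s["clock"])
for n in ["scene","top"]:
    im,d,K=cam(n); save(n,im); W=cloud(d,K)
    for t in ["leg","handle","wheel","drill_guide","jig","glue","hammer","clamp"]:
        for r in ctrl.trace(n,t)[:4]:
            m=r["pixels"]&(d>0); w=W[m]
            print(n,t,round(r["confidence"],2),np.int32(r["bbox"]),np.median(w,0).round() if len(w) else 0, np.percentile(w,2,axis=0).round() if len(w) else 0, np.percentile(w,98,axis=0).round() if len(w) else 0)
E
```

```text
[179.30403335 624.18625872 255.39604794] [-3.13971046e+00  1.73124277e-05  2.86182781e+00] 85.73782333552509 0.0
scene leg 0.8 [317 201 350 264] [568. 135. 135.] [442.  34.  10.] [630. 152. 183.]
scene leg 0.67 [259 295 262 347] [832. 137.  19.] [785.  83.  12.] [872. 182.  24.]
scene leg 0.62 [428 221 477 241] [265. 295.  17.] [237. 233.   2.] [285. 359.  24.]
scene leg 0.47 [254  94 273 135] [ 353. -427.   73.] [ 302. -472.    3.] [ 373. -412.  142.]
scene handle 0.67 [212 181 417 336] [600. 128.  20.] [ 427. -147.    9.] [753. 314. 156.]
scene handle 0.66 [275 192 316 218] [560. -40.  81.] [ 480. -100.   19.] [607.  16. 130.]
scene wheel 0.61 [275 193 318 223] [562. -38.  81.] [504. -87.  37.] [607.  16. 130.]
scene drill_guide 0.66 [271 184 375 239] [476. 128.  66.] [442.   5.  35.] [532. 156. 219.]
scene jig 0.74 [213 186 416 334] [600. 127.  20.] [ 428. -146.    9.] [754. 314. 165.]
scene hammer 0.78 [425 273 503 354] [506. 471.  24.] [316. 431.   3.] [564. 510.  29.]
scene hammer 0.26 [216 186 416 333] [600. 128.  20.] [ 430. -145.   14.] [750. 313. 140.]
scene clamp 0.77 [143
[... 485 characters left out ...]

top wheel 0.9 [329 171 362 203] [553. -37.  78.] [502. -88.  15.] [604.  17. 120.]
top wheel 0.4 [289 161 302 186] [580. 132. 127.] [541. 114.  71.] [632. 150. 163.]
top drill_guide 0.66 [280 183 383 228] [492. 115. 164.] [ 435. -141.   33.] [560. 152. 218.]
top jig 0.97 [235 128 395 239] [576.  68.  19.] [ 423. -159.   12.] [744. 303. 195.]
top glue 0.88 [463 246 493 267] [ 338. -432.   95.] [ 314. -460.   13.] [ 366. -416.  143.]
top hammer 0.7 [184 189 209 266] [455. 463.  23.] [309. 427.   7.] [558. 501.  30.]
top clamp 0.87 [463 127 501 211] [ 642. -479.   17.] [ 493. -538.    5.] [ 771. -432.   31.]
top clamp 0.46 [235 128 395 240] [577.  70.  19.] [ 421. -160.   11.] [745. 302. 195.]
```

View pics/scene.png

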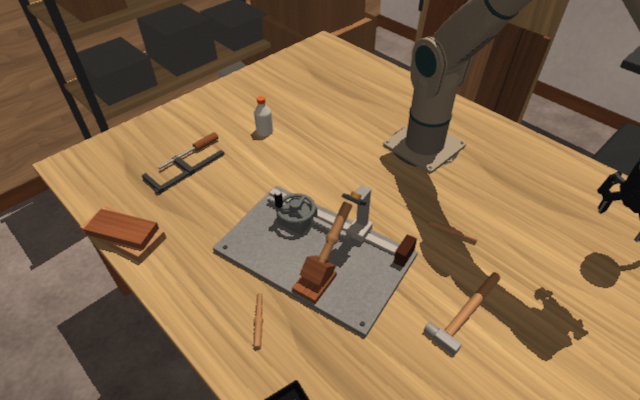

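View pics/top.png

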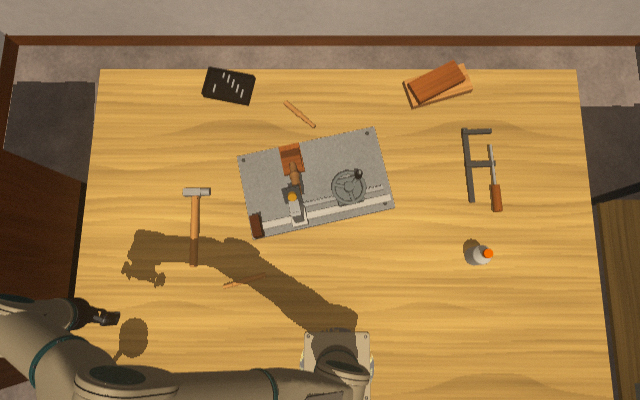

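The scene view shows the jig in the middle. The leg stands in the brown socket at (333,230), the handwheel is at (296,210) with its black handle at (278,200), the bracket is at (363,210) and the stop block at (405,250). Things that could pass for the leg: the one in the socket (scene 333,230; top 295,173), the thin dowel at scene (259,320) / top (300,113), and the thin dowel at scene (453,232) / top (245,280). I choose the one in the socket, which is clearly the thickest and leans as described.

```bash
python3 - <<'E'
from h import *
from scipy.optimize import least_squares
Ws=[];C=[]
for n in ["scene","top"]:
    im,d,K=cam(n); W=cloud(d,K)
    if n=="scene": save("crop",cv2.resize(im[165:345,200:430],None,fx=3.3,fy=3.3))
    Ws.append(W[(d>0)]); C.append(im[d>0])
for i,W in enumerate(Ws):
    c=C[i].astype(int)
    m=(W[:,2]>12)&(W[:,2]<26)&(W[:,0]>400)&(W[:,0]<780)&(W[:,1]>-180)&(W[:,1]<330)&(c.max(1)-c.min(1)<25)
    r=cv2.minAreaRect(W[m][:,:2].astype(np.float32)); print("board",r)
    h=(W[:,2]>100)&(W[:,2]<145)&(W[:,0]>480)&(W[:,0]<640)&(W[:,1]>-110)&(W[:,1]<40)
    print("handle",h.sum(),W[h].mean(0),W[h].min(0),W[h].max(0))
    q=(W[:,2]>70)&(W[:,2]<90)&(W[:,0]>480)&(W[:,0]<640)&(W[:,1]>-120)&(W[:,1]<40)
    P=W[q][:,:2]; print("wheel",q.sum(),cv2.minEnclosingCircle(P.astype(np.float32)))
    g=(W[:,2]>190)&(W[:,2]<240)&(W[:,0]>420)&(W[:,0]<600)&(W[:,1]>50)&(W[:,1]<200)
    print("guide",g.sum(),W[g].mean(0))
E
```

```text
board ((589.1546630859375, 75.2464599609375), (290.34185791015625, 479.3405456542969), 13.01358699798584)
handle 80 [592.16735552 -59.6202278  120.88217411] [579.5092846  -72.48306115 100.98773984] [599.63965964 -52.5218889  137.85402699]
wheel 523 ((553.5733642578125, -35.3739013671875), 56.59370040893555)
guide 280 [492.68818838 133.73764229 205.08363614]
board ((584.3135986328125, 73.15672302246094), (285.0340881347656, 473.8958435058594), 13.227903366088867)
handle 40 [583.22357161 -67.03722377 123.70317777] [576.37114148 -78.28328149 101.36298656] [597.30931354 -57.3728777  138.18744383]
wheel 442 ((553.5127563476562, -38.62398147583008), 55.925323486328125)
guide 337 [494.12920144 128.2137909  204.03944498]
```

View pics/crop.png

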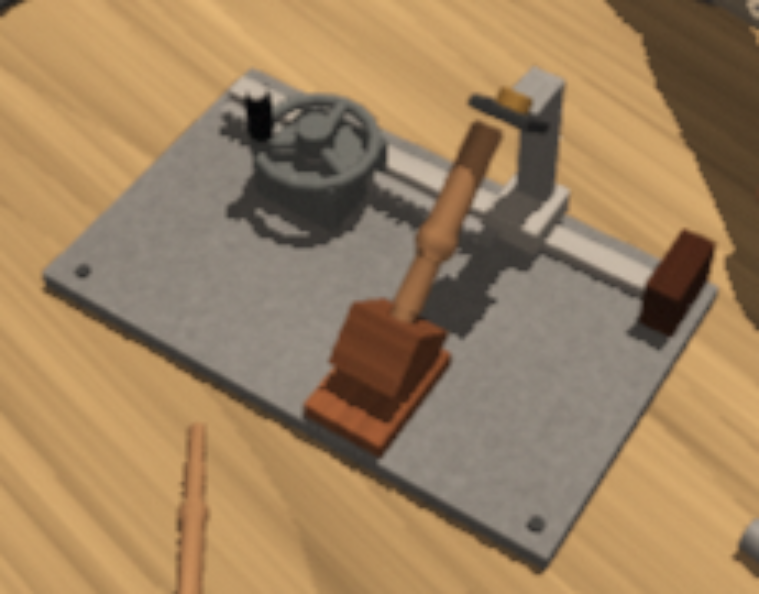

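The crop confirms it: the leg in the socket is thick, with its bead at (437,245). The handle is at (258,115) and the bush plate at (510,110) lies above the leg's top. Heading for a point high above the handle, with the tool's y turned along the jig's y.

Request:
play_rows([
  [0,-2,-2,-4,-4],
  [0,-5,-5,-8,-10],
  [0,-8.5,-8.2,-8,-16],
  [0,-12,-11.5,-8,-22],
  [0,-15.5,-14.8,-8,-29.3],
  [0,-19,-18,-8,-29.3],
  [0,-22.5,-21.3,-8,-29.3],
  [0,-26,-24.6,-8,-29.3],
  [0,-29.5,-28,-8,-29.3],
  [0,-33,-31.2,-8,-29.3],
])

```text
clock: 2.0
eef_pos: [411.2, 231.7, 336.7]
tool_rot: [3.141, 0.001, -2.91]
force: [1.2, -0.0, -1.1]
width: 85.6
gripper_force: 0.0
```

```bash
cat >> h.py <<'E'
def shift(goal,T=None):
    if T is None: T=pose()[1]
    return ((np.asarray(goal)-T[:3,3])@T[:3,:3]/10).round(2)
E
python3 - <<'E'
from h import *
s,T=pose(); print(s["eef_pos"],s["tool_rot"],s["clock"],shift([588,-65,290]))
print(T.round(3), np.round(s["qpos"],2), s["force"])
E
```

```text
[411.16643804 231.74778718 336.67572172] [ 3.14134892e+00  7.22963349e-04 -2.91015099e+00] 2.0 [-10.4  -32.94   4.67]
[[-9.73000e-01 -2.29000e-01  1.00000e-03  4.11166e+02]
 [-2.29000e-01  9.73000e-01  0.00000e+00  2.31748e+02]
 [-1.00000e-03  0.00000e+00 -1.00000e+00  3.36676e+02]
 [ 0.00000e+00  0.00000e+00  0.00000e+00  1.00000e+00]] [-0.59  0.28  0.02  1.88 -0.01  0.98  1.24] [ 1.24955359 -0.02021936 -1.12898427]
```

Request:
play_rows([
  [0,-1.4,-4.3,0,0],
  [0,-2.8,-8.6,0,0],
  [0,-4.2,-13,0,0],
  [0,-5.6,-17.5,0,0],
  [0,-7,-22,0,0],
  [0,-8.4,-26.5,0,0],
  [0,-9.6,-30.5,2,0],
  [0,-10.4,-32.9,4.7,0],
  [0,-10.4,-32.9,4.7,0],
  [0,-10.4,-32.9,4.7,0],
])

```text
clock: 3.0
eef_pos: [586.8, -62.6, 288.7]
tool_rot: [3.14, -0.002, -2.911]
force: [0.7, 0.7, 1.0]
width: 85.2
gripper_force: 0.0
```

```bash
python3 - <<'E'
from h import *
im,d,K=cam("wrist"); s,T=pose(); W=cloud(d,K); ok=d>0
print(s["eef_pos"],s["tool_rot"])
def sel(z0,z1,x0,x1,y0,y1): return ok&(W[...,2]>z0)&(W[...,2]<z1)&(W[...,0]>x0)&(W[...,0]<x1)&(W[...,1]>y0)&(W[...,1]<y1)
dark=im.max(2)<70
h=sel(128,142,560,620,-100,-30); P=W[h]
if len(P): print("handle top",len(P),P.mean(0),P.min(0),P.max(0))
q=sel(72,90,480,640,-120,40); P=W[q][:,:2]
print("wheel",len(P),cv2.minEnclosingCircle(P.astype(np.float32)))
save("w1",im)
E
```

```text
[587.13880291 -61.50475708 289.57688664] [ 3.14052509e+00  1.44445106e-04 -2.90912443e+00]
handle top 284 [584.60591616 -66.13421249 131.57552282] [576.10787273 -76.46672415 128.0441376 ] [597.1096378 -55.1111696 135.4153315]
wheel 4756 ((552.6619873046875, -36.32175827026367), 55.73875427246094)
```

View pics/w1.png

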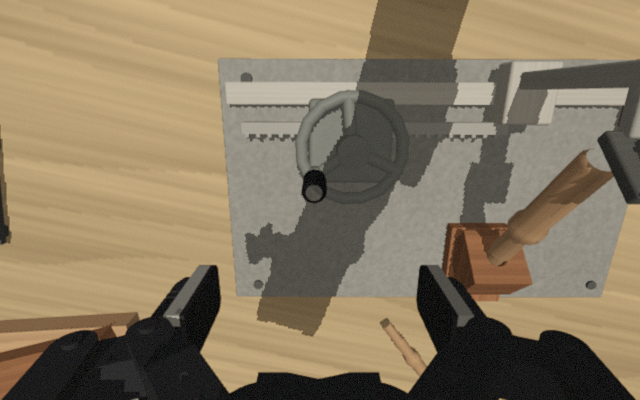

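The wrist view has the handle at (314,186), the wheel hub at (352,147) and the leg running from (600,155) to (500,240). The measured handle-to-axis distance of 45 mm matches the description. Going down above the handle, checking the pose, then down the rest of the way.

Request:
play_rows([
  [0,0,0,3,0],
  [0,0,0,6,0],
  [0,0,0,9,0],
  [0,0,0,11,0],
  [0,0,0,11,0],
  [0,0,0,11,0],
  [0,0,0,11,0],
])

```text
clock: 3.75
eef_pos: [588.5, -62.0, 181.3]
tool_rot: [-3.141, 0.003, -2.909]
force: [-0.8, 0.3, 1.6]
width: 84.9
gripper_force: 0.0
```

```bash
python3 - <<'E'
from h import *
s,T=pose(); print(s["eef_pos"],shift([586.5,-66,122]),s["force"])
E
```

```text
[588.48499811 -61.97345658 181.3450067 ] [ 0.31 -0.34  5.93] [-0.8215387   0.25058469  1.57585161]
```

Request:
play_rows([
  [0,0.3,-0.35,2.5,0],
  [0,0.3,-0.35,4.5,0],
  [0,0.3,-0.35,5.8,0],
  [1,0.3,-0.35,5.8,0],
  [1,0.3,-0.35,5.8,0],
  [1,0.3,-0.35,5.8,0],
  [1,0.3,-0.35,5.8,0],
  [1,0.3,-0.35,5.8,0],
  [1,0.3,-0.35,5.8,0],
  [1,0.3,-0.35,5.8,0],
])

```text
clock: 4.75
eef_pos: [585.7, -66.7, 122.3]
tool_rot: [-3.141, 0.002, -2.91]
force: [-0.5, 0.4, 5.4]
width: 20.5
gripper_force: 58.5
```

```bash
cat > arc.py <<'E'
from h import *
import sys
# args: number of rows, degrees per row, start angle deg (world) ; prints arc shifts in cm, tool axes
c=np.array([553,-36.5]); s,T=pose(); p=T[:2,3]-c
a0=np.arctan2(p[1],p[0]); print("r",np.hypot(*p),"ang",np.degrees(a0),"F",np.round(s["force"],1),s["width"],s["gripper_force"],s["clock"])
st=float(sys.argv[2])
for i in range(1,int(sys.argv[1])+1):
    a=a0-np.radians(st*i); g=np.r_[c+45*np.array([np.cos(a),np.sin(a)]),T[2,3]]; print(shift(g,T)[:2].round(1))
E
python3 arc.py 10 14
```

```text
r 44.488465649510445 ang -42.704798351358896 F [-0.5  0.4  5.4] 20.471858357650618 58.53587239282206 4.75
[ 1.  -0.5]
[ 2.  -0.8]
[ 3.1 -0.8]
[ 4.2 -0.5]
[5.1 0. ]
[5.9 0.8]
[6.5 1.7]
[6.9 2.8]
[7.  3.8]
[6.8 4.9]
```

Request:
play_rows([
  [1,1.0,-0.5,0,0],
  [1,2.0,-0.8,0,0],
  [1,3.1,-0.8,0,0],
  [1,4.2,-0.5,0,0],
  [1,5.1,0,0,0],
  [1,5.9,0.8,0,0],
  [1,6.5,1.7,0,0],
  [1,6.9,2.8,0,0],
  [1,7.0,3.8,0,0],
  [1,6.8,4.9,0,0],
])

```text
clock: 5.75
eef_pos: [506.7, -36.2, 122.2]
tool_rot: [-3.14, -0.0, -2.912]
force: [-1.5, -1.6, 8.6]
width: 20.6
gripper_force: 59.8
```

```bash
python3 arc.py 10 11
```

```text
r 46.29465440815956 ang 179.6222251694118 F [-1.5 -1.6  8.6] 20.629402931833003 59.77814462967217 5.75
[-0.4  0.8]
[-0.8  1.5]
[-1.4  2.2]
[-2.1  2.7]
[-2.8  3.1]
[-3.7  3.3]
[-4.5  3.4]
[-5.4  3.3]
[-6.2  3.1]
[-7.   2.7]
```

Request:
play_rows([
  [1,-0.4,0.8,0,0],
  [1,-0.8,1.5,0,0],
  [1,-1.4,2.2,0,0],
  [1,-2.1,2.7,0,0],
  [1,-2.8,3.1,0,0],
  [1,-3.7,3.3,0,0],
  [1,-4.5,3.4,0,0],
  [1,-5.4,3.3,0,0],
  [1,-6.2,3.1,0,0],
  [1,-7.0,2.7,0,0],
])

```text
clock: 6.75
eef_pos: [568.7, 4.8, 122.2]
tool_rot: [-3.139, -0.002, -2.912]
force: [-3.5, -6.0, 10.9]
width: 20.2
gripper_force: 59.9
```

```bash
python3 arc.py 10 8; cat > gd.py <<'E'
from h import *
# guide bracket & stop block positions along jig y, from scene+top clouds
y=np.array([-.228,.9737]); x=np.array([.9737,.228]); o=np.array([587,74])
for n in ["scene","top"]:
    im,d,K=cam(n); W=cloud(d,K)[d>0]; p=W[:,:2]-o; X=p@x; Y=p@y
    g=(W[:,2]>195)&(W[:,2]<235)&(abs(X+85)<45)&(Y>20)&(Y<240)
    b=(W[:,2]>35)&(W[:,2]<60)&(abs(X+85)<40)&(Y>60)&(Y<240)
    print(n,"top",g.sum(),np.percentile(Y[g],[3,50,97]).round(1) if g.sum() else 0,"low hist",np.histogram(Y[b],bins=np.arange(60,245,10))[0])
E
python3 gd.py
```

```text
r 44.17109499720411 ang 69.16095723685203 F [-3.5 -6.  10.9] 20.231565770944638 59.8776955367066 6.75
[-0.5 -0.3]
[-1.  -0.8]
[-1.4 -1.3]
[-1.6 -1.8]
[-1.9 -2.4]
[-2. -3.]
[-2.  -3.7]
[-2.  -4.3]
[-1.9 -4.9]
[-1.6 -5.5]
scene top 172 [132.8 156.9 178.1] low hist [20 20 18 24 20 19 26 70 54 49 50 81  1  0 24 21 46  8]
top top 233 [128.7 150.8 175.2] low hist [ 0  0  0  0  0  5 31 43 21  0  0  4  1 17  0  0  0  0]
```

Request:
play_rows([
  [1,-0.5,-0.3,0,0],
  [1,-1.0,-0.8,0,0],
  [1,-1.4,-1.3,0,0],
  [1,-1.6,-1.8,0,0],
  [1,-1.9,-2.4,0,0],
  [1,-1.9,-2.4,0,0],
])

```text
clock: 7.45
eef_pos: [591.4, -15.3, 122.2]
tool_rot: [-3.139, -0.004, -2.913]
force: [-6.3, -4.1, 12.6]
width: 20.1
gripper_force: 60.0
```

```bash
python3 arc.py 10 5;python3 gd.py
```

```text
r 43.88772177661932 ang 28.912583219082777 F [-6.3 -4.1 12.6] 20.114451545972646 60.04344472428784 7.45
[-0.2 -0.4]
[-0.2 -0.7]
[-0.3 -1.1]
[-0.3 -1.5]
[-0.2 -1.9]
[-0.1 -2.3]
[-0.  -2.7]
[ 0.1 -3. ]
[ 0.3 -3.4]
[ 0.5 -3.7]
scene top 176 [144.6 167.8 189.7] low hist [19 22 19 21 19 24 19 22 64 61 45 48 70 19 21 19 46 10]
top top 237 [140.2 162.2 186.2] low hist [ 0  0  9 14 15 14 15 26 43 19  2  0  1 17  1  0  1  0]
```

Request:
play_rows([
  [1,-0.2,-0.4,0,0],
  [1,-0.2,-0.7,0,0],
  [1,-0.3,-1.0,0,0],
  [1,-0.3,-1.0,0,0],
])

```text
clock: 7.95
eef_pos: [595.0, -23.4, 122.2]
tool_rot: [-3.141, -0.007, -2.913]
force: [-8.2, -2.9, 15.9]
width: 20.2
gripper_force: 60.5
```

```bash
python3 arc.py 10 5|head -8
```

```text
r 43.99919291285602 ang 17.262867444233777 F [-8.2 -2.9 15.9] 20.241795587719217 60.45661663636565 7.95
[-0.1 -0.4]
[-0.1 -0.8]
[-0.  -1.2]
[ 0.1 -1.6]
[ 0.2 -1.9]
[ 0.3 -2.3]
[ 0.5 -2.6]
```

Request:
play_rows([
  [1,0,-0.4,0,0],
  [1,0,-0.8,0,0],
  [1,0,-0.8,0,0],
])

```text
clock: 8.25
eef_pos: [596.1, -27.3, 122.2]
tool_rot: [3.137, -0.008, -2.91]
force: [-10.3, 2.5, 17.8]
width: 20.2
gripper_force: 60.7
```

```bash
python3 arc.py 10 5|head -8; python3 gd.py
```

```text
r 44.043648701860775 ang 12.06198775388373 F [-10.3   2.5  17.8] 20.229016761265456 60.711346214338846 8.25
[-0.1 -0.4]
[-0.  -0.8]
[ 0.1 -1.2]
[ 0.2 -1.5]
[ 0.4 -1.9]
[ 0.6 -2.2]
[ 0.8 -2.6]
scene top 178 [148.  172.5 194.7] low hist [20 22 19 21 20 22 23 21 40 66 49 46 48 53 23 23 42 12]
top top 240 [144.9 167.1 191.2] low hist [12 14 15 14 14 12 13 13 41 34  9  0  1  7  0  1  0  0]
```

Request:
play_rows([
  [1,0.1,-0.3,0,0],
  [1,0.1,-0.6,0,0],
  [1,0.1,-0.6,0,0],
])

```text
clock: 8.65
eef_pos: [596.1, -27.8, 122.1]
tool_rot: [3.131, -0.008, -2.907]
force: [-11.9, 13.4, 18.4]
width: 20.1
gripper_force: 61.0
```

```bash
python3 arc.py 10 5|head -5; python3 gd.py
```

```text
r 43.974949997438145 ang 11.42057218290414 F [-11.9  13.4  18.4] 20.05552032924159 61.00884827203117 8.65
[-0.1 -0.4]
[-0.  -0.8]
[ 0.1 -1.2]
[ 0.2 -1.5]
scene top 185 [148.5 172.9 194.8] low hist [21 21 21 20 20 24 22 22 44 63 52 56 56 46 20 21 47  8]
top top 240 [144.5 167.3 190.9] low hist [15 12 13 12 12 13 14 16 46 32  6  0  0  4  1  2  0  0]
```

The guide is at the stop: the handle is not moving and the push has risen to about 13 N. The winding covered 306° ≈ 93 mm, which fits. Now release and lift.

Request:
play_rows([
  [1,-0.1,0.4,0,0],
  [0,-0.1,0.4,0,0],
  [0,-0.1,0.4,0,0],
  [0,-0.1,0.4,0,0],
  [0,-0.1,0.4,0,0],
  [0,-0.1,0.4,-2,0],
  [0,-0.1,0.4,-6,0],
  [0,-0.1,0.4,-10,0],
  [0,-0.1,0.4,-14,0],
  [0,-0.1,0.4,-17,0],
])

```text
clock: 9.75
eef_pos: [601.7, -30.5, 293.8]
tool_rot: [-3.141, 0.002, -2.911]
force: [-0.4, -0.4, 0.6]
width: 85.4
gripper_force: 0.0
```

```bash
python3 gd.py; python3 - <<'E'
from h import *
from scipy.optimize import least_squares
s,T=pose(); print(s["eef_pos"],s["force"],s["width"])
y=np.array([-.228,.9737,0]); 
A=[]
for n in ["wrist","scene","top"]:
    im,d,K=cam(n); W=cloud(d,K)
    r=[t for t in ctrl.trace(n,"leg")]
    for t in r[:4]:
        m=t["pixels"]&(d>0); w=W[m]; c=np.median(w,0) if len(w) else np.zeros(3)
        if c[2]>90 and 520<c[0]<650:
            k=cv2.erode(t["pixels"].astype(np.uint8),np.ones((3,3)))>0
            w=W[k&(d>0)]; w=w[(w[:,2]>85)&(w[:,2]<190)&(abs(w[:,0]-590)<90)&(abs(w[:,1]-132)<40)]
            print(n,t["confidence"],len(w),w.min(0).round(),w.max(0).round()); A.append(w[::max(1,len(w)//400)])
            q=np.linalg.svd(w-w.mean(0))[2][0] if len(w)<3000 else None; print(w.mean(0).round(1),q)
    if n=="wrist": save("w2",im)
np.save("leg.npy",np.vstack(A))
E
```

```text
scene top 182 [148.6 173.2 194.4] low hist [18 23 19 21 20 22 22 22 42 68 49 46 57 46 20 21 42  9]
top top 234 [144.9 167.3 190.7] low hist [14 16 14 12 13 12 14 16 35 38 11  0  1  7  0  0  0  0]
[603.7340084  -30.73580827 295.95177938] [ 0.89333106 -1.11717383 -0.2237729 ] 85.45348531190646
wrist 0.65 4166 [505. 105.  85.] [628. 147. 185.]
[554.6 120.9 147. ] None
scene 0.93 412 [514. 113.  86.] [629. 153. 185.]
[568.2 135.2 139.1] [ 0.73941928  0.17944484 -0.64889035]
top 0.56 155 [517. 111.  90.] [624. 145. 189.]
[567.  128.4 140.3] [-0.73428338 -0.16778023  0.65778242]
```

View pics/w2.png

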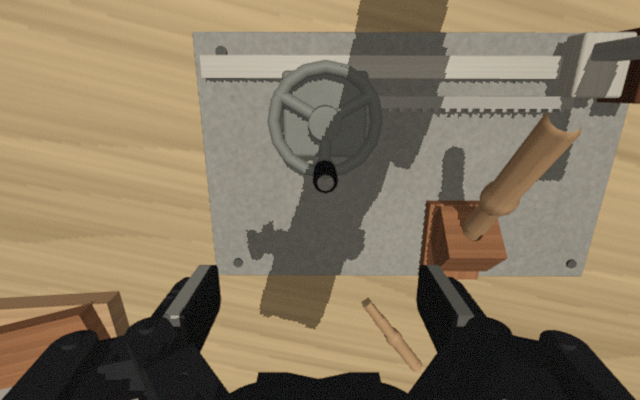

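The wrist view shows the guide at the upper right (605,75), against the dark stop block, and the handle left at (325,177). The leg is clear, with its plain cylinder from (495,190) to (560,130). Fitting its axis.

```bash
python3 - <<'E'
from h import *
from scipy.optimize import least_squares
w=np.load("leg.npy")
def fit(w):
    w=w[(w[:,2]>128)&(w[:,2]<172)]
    def f(p):
        dr=np.array([p[2],p[3],1.]); dr/=np.linalg.norm(dr); v=w-np.array([p[0],p[1],145]); return np.linalg.norm(v-np.outer(v@dr,dr),axis=1)-13
    r=least_squares(f,[558,128,-1.15,-.27],loss="soft_l1",f_scale=1.5); return r,len(w),np.median(abs(f(r.x)))
n=[0]; 
for a in (w,w[:400],w[400:800],w[800:]):
    if len(a)>30:
        r,k,e=fit(a); p=r.x; d=np.r_[p[2:],1]; print(k,e.round(2),p.round(2),"tilt",np.degrees(np.arctan(np.hypot(p[2],p[3]))).round(1),"az",np.degrees(np.arctan2(-p[3],-p[2])).round(1))
print(shift([558,128,295]))
E
```

```text
528 0.83 [ 5.4438e+02  1.2630e+02 -1.2200e+00 -2.9000e-01] tilt 51.5 az 13.3
228 0.35 [ 5.4379e+02  1.2619e+02 -1.1700e+00 -2.8000e-01] tilt 50.3 az 13.2
214 1.31 [ 5.4554e+02  1.2602e+02 -1.2600e+00 -2.9000e-01] tilt 52.3 az 13.2
86 0.96 [ 5.4373e+02  1.2389e+02 -1.2400e+00 -2.8000e-01] tilt 51.7 az 12.7
[ 0.49 16.35 -0.53]
```

Request:
play_rows([
  [0.35,0.5,4,0,0],
  [0.35,1.0,8.3,0,0],
  [0.35,1.6,12.5,0,0],
  [0.35,2.2,16.6,0,0],
  [0.35,2.2,16.6,3,0],
  [0.35,2.2,16.6,5,0],
  [0.35,2.2,16.6,5,0],
  [0.35,2.2,16.6,5,0],
  [0.35,2.2,16.6,5,0],
])

```text
clock: 11.05
eef_pos: [542.4, 126.2, 242.0]
tool_rot: [-3.142, 0.001, -2.911]
force: [1.0, -0.1, 0.5]
width: 55.5
gripper_force: 0.0
```

```bash
python3 - <<'E'
from h import *
im,d,K=cam("wrist"); save("w3",im); s,T=pose(); print(s["eef_pos"],s["width"],shift([544,126,155]))
E
```

```text
[542.43886758 126.21237799 242.21048744] 55.25450022318021 [-0.13 -0.06  8.72]
```

View pics/w3.png

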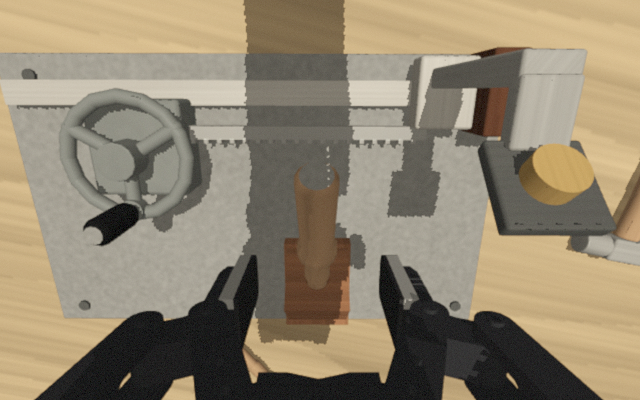

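The leg, at columns 295–340, is centred between the fingers (240 and 395). The plate at (545,190) is well to the side, and the bracket's foot touches the stop block at (490,90). Going down and gripping.

Request:
play_rows([
  [0.35,-0.1,-0.05,3,0],
  [0.35,-0.1,-0.05,6,0],
  [0.35,-0.1,-0.05,8.3,0],
  [0.35,-0.1,-0.05,8.7,0],
  [1,-0.1,-0.05,8.7,0],
  [1,-0.1,-0.05,8.7,0],
  [1,-0.1,-0.05,8.7,0],
  [1,-0.1,-0.05,8.7,0],
  [1,-0.1,-0.05,8.7,0],
])

```text
clock: 12.0
eef_pos: [543.5, 126.1, 155.4]
tool_rot: [-3.141, 0.002, -2.91]
force: [0.1, -2.3, 3.7]
width: 24.3
gripper_force: 59.0
```

Request:
play_rows([
  [1,0.6,0,-0.6,0],
  [1,1.3,0,-1.25,0],
  [1,2.0,0,-1.95,0],
  [1,2.7,0,-2.65,0],
  [1,3.4,0,-3.4,0],
  [1,4.2,0,-4.2,0],
  [1,4.8,0,-5.2,0],
  [1,5,0,-7,0],
  [1,5,0,-10,0],
  [1,5,0,-14,0],
])

```text
clock: 13.0
eef_pos: [492.2, 114.4, 294.6]
tool_rot: [-3.141, -0.004, -2.91]
force: [0.7, 0.7, -1.6]
width: 24.4
gripper_force: 59.5
```

```bash
python3 gd.py; cat > leg.py <<'E'
from h import *
import sys
s,T=pose(); print(s["eef_pos"],s["tool_rot"],s["width"],s["force"],s["clock"])
for n in ["scene","top"]:
    im,d,K=cam(n); W=cloud(d,K)
    for t in ctrl.trace(n,"leg")[:5]:
        k=cv2.erode(t["pixels"].astype(np.uint8),np.ones((2,2)))>0; w=W[k&(d>0)]
        if len(w)<15: continue
        w=w[np.linalg.norm(w-T[:3,3],axis=1)<210]
        if len(w)<15: continue
        w=w[np.linalg.norm(w-np.median(w,0),axis=1)<150]
        q=np.linalg.svd(w-w.mean(0))[2][0]; q*=np.sign(q@T[:3,0]); print(n,round(t["confidence"],2),len(w),w.mean(0).round(),"elev",np.degrees(np.arcsin(q[2])).round(1),w.min(0).round(),w.max(0).round())
    save(sys.argv[1]+n,im)
E
python3 leg.py a
```

```text
scene top 183 [147.6 173.4 194.7] low hist [18 22 20 20 20 22 23 21 43 67 48 47 52 50 21 22 45 12]
top top 160 [160.2 174.4 191.2] low hist [0 0 0 0 0 0 0 0 0 0 0 0 0 8 0 0 0 0]
[496.55474258 115.26984766 299.46997384] [ 3.14094312  0.0099339  -2.91019061] 24.308571988351805 [ 0.75856772  0.15061334 -1.37424575] 13.1
scene 0.67 543 [549. 132. 256.] elev 41.8 [488. 111. 198.] [615. 152. 315.]
scene 0.26 290 [464. 227. 194.] elev -44.0 [425. 204. 119.] [506. 253. 222.]
```

The leg is out and held at an elevation of 42°, and the guide is still at its stop. The wrist can't tilt, so I'll level the leg by letting its foot pivot it against clear bench to the right of the jig.

Request:
play_rows([
  [1,0.6,-4,0,0],
  [1,1.2,-8.2,0,0],
  [1,1.8,-12.5,0,0],
  [1,2.4,-17,0,0],
  [1,3.1,-21.5,0,0],
  [1,3.8,-26,0,0],
  [1,4.4,-30,0,0],
  [1,5.0,-34,0,0],
  [1,5.6,-38,0,0],
  [1,6,-40.2,0,0],
])

```text
clock: 14.3
eef_pos: [526.3, -294.3, 292.4]
tool_rot: [-3.141, -0.004, -2.914]
force: [-0.2, 0.2, -0.7]
width: 24.4
gripper_force: 59.5
```

Request:
play_rows([
  [1,0,0,2,0],
  [1,0,0,5,0],
  [1,0,0,8,0],
  [1,0,0,11,0],
  [1,0,0,14,0],
  [1,0,0,16,0],
  [1,0,0,16,0],
])

```text
clock: 15.0
eef_pos: [524.8, -288.5, 129.9]
tool_rot: [3.135, -0.007, -2.91]
force: [-0.6, -0.3, -1.3]
width: 24.2
gripper_force: 59.5
```

```bash
python3 leg.py b
```

```text
[ 524.75329511 -288.51694801  129.85220715] [ 3.13531564 -0.0073324  -2.90998125] 24.202101063583815 [-0.61854822 -0.31626448 -1.25723343] 15.0
scene 0.82 309 [ 579. -269.   81.] elev 44.1 [ 523. -318.   -1.] [ 640. -253.  136.]
top 0.36 817 [ 548. -146.   22.] elev 2.5 [ 483. -192.   -4.] [644. -84.  84.]
```

Request:
play_rows([
  [1,0,0,0.9,0],
  [1,0.6,0,1.7,0],
  [1,1.3,0,2.5,0],
  [1,2.1,0,3.4,0],
  [1,2.6,0,4.2,0],
  [1,3.0,0,5.0,0],
  [1,3.4,0,5.8,0],
  [1,3.8,0,7,0],
  [1,4.2,0,8.0,0],
  [1,4.2,0,8.4,0],
])

```text
clock: 16.2
eef_pos: [485.6, -299.8, 48.8]
tool_rot: [3.14, -0.002, -2.911]
force: [-3.1, -0.2, 1.7]
width: 23.8
gripper_force: 58.7
```

```bash
python3 leg.py c
```

```text
[ 485.56218056 -299.8262384    48.81916955] [ 3.13999338e+00 -2.08848163e-03 -2.91080137e+00] 23.79360189587564 [-3.11842274 -0.24978388  1.69617215] 16.2
scene 0.7 199 [ 341. -418.   60.] elev 85.3 [ 320. -434.    1.] [ 357. -408.  131.]
scene 0.55 321 [ 558. -277.   32.] elev 14.6 [ 484. -306.   -1.] [ 633. -257.   55.]
top 0.53 188 [ 566. -280.   34.] elev 22.7 [ 495. -300.   15.] [ 629. -260.  165.]
top 0.34 903 [ 541. -142.   20.] elev 1.2 [ 477. -194.   -3.] [639. -94.  37.]
```

Request:
play_rows([
  [1,0.1,0,0.6,0],
  [1,0.2,0,1.1,0],
  [1,0.3,0,1.5,0],
  [1,0.3,0,1.9,0],
  [1,0.3,0,2.0,0],
  [1,0.3,0,2.0,0],
  [1,0.3,0,2.0,0],
])

```text
clock: 17.1
eef_pos: [484.0, -300.6, 30.3]
tool_rot: [3.141, -0.0, -2.91]
force: [-1.4, -0.4, 2.9]
width: 24.2
gripper_force: 58.7
```

```bash
python3 leg.py d
```

```text
[ 483.95724256 -300.61890702   30.27332116] [ 3.14143284e+00 -2.65516417e-04 -2.90996705e+00] 24.197494385260317 [-1.42640694 -0.37982565  2.91849957] 17.1
scene 0.66 238 [ 550. -277.   25.] elev 5.8 [ 485. -302.    9.] [ 628. -257.   38.]
top 0.51 152 [ 569. -281.   25.] elev 8.1 [ 517. -300.   10.] [ 625. -264.   38.]
```

Request:
play_rows([
  [1,0,0,0.15,0],
  [1,0,0,0.3,0],
  [1,0,0,0.3,0],
  [1,0,0,0.3,0],
])

```text
clock: 17.7
eef_pos: [483.8, -300.8, 27.8]
tool_rot: [-3.142, -0.0, -2.91]
force: [-2.6, -0.1, 8.5]
width: 24.0
gripper_force: 59.3
```

Request:
play_rows([
  [1,0,0,-2,0],
  [1,0,0,-5,0],
  [1,0,0,-9,0],
  [1,0,0,-13,0],
  [1,0,0,-17,0],
  [1,0,0,-21,0],
  [1,0,0,-25,0],
  [1,0,0,-28,0],
  [1,0,0,-28,0],
  [1,0,0,-28,0],
])

```text
clock: 18.7
eef_pos: [484.1, -300.1, 307.0]
tool_rot: [3.141, 0.0, -2.909]
force: [-0.8, 0.4, -2.1]
width: 23.8
gripper_force: 59.1
```

Request:
play_rows([
  [1,0,0,0,0],
  [1,0,0,0,0],
  [1,0,0,0,0],
  [1,0,0,0,0],
  [1,0,0,0,0],
])

```text
clock: 19.2
eef_pos: [484.0, -300.6, 306.9]
tool_rot: [3.141, -0.001, -2.91]
force: [-0.2, -0.3, -1.3]
width: 24.2
gripper_force: 59.1
```

```bash
python3 leg.py e; python3 gd.py; python3 - <<'E'
import cv2; a=cv2.imread("pics/escene.png"); cv2.imwrite("pics/ec.png",cv2.resize(a[80:280,160:460],None,fx=2.6,fy=2.6))
E
```

```text
[ 484.00070839 -300.57640778  306.90267601] [ 3.14112660e+00 -5.37081007e-04 -2.91002250e+00] 24.233311986941796 [-0.21601041 -0.3431511  -1.28342248] 19.2
scene 0.61 367 [ 557. -275.  297.] elev 7.0 [ 488. -298.  279.] [ 632. -254.  313.]
top 0.76 340 [ 561. -281.  300.] elev 10.0 [ 455. -302.  284.] [ 630. -260.  414.]
scene top 179 [148.2 173.2 194.7] low hist [19 21 20 22 20 24 19 22 45 67 53 49 45 49 21 19 40 12]
top top 234 [144.5 167.3 190.3] low hist [11 14 12 12 14 14 15 15 46 37 11  0  1  7  1  0  0  0]
```

View pics/ec.png

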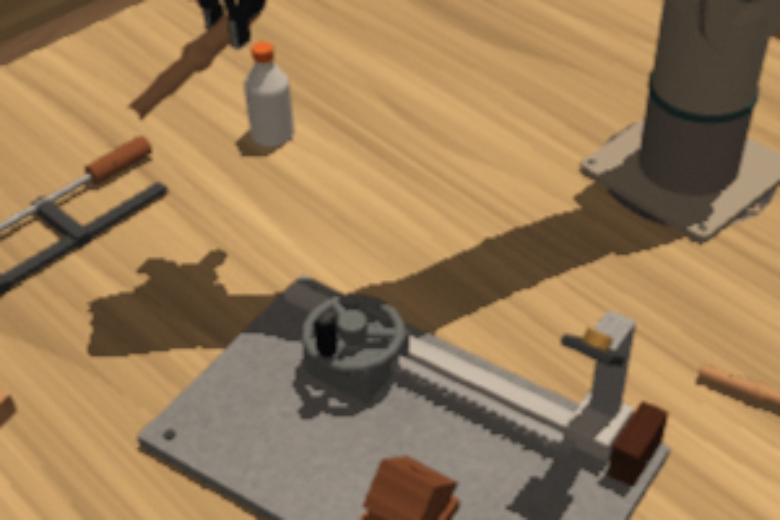

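```bash
python3 - <<'E'
from h import *
from scipy.optimize import least_squares
s,T=pose()
for n in ["wrist","scene","top"]:
    im,d,K=cam(n); W=cloud(d,K)
    for t in ctrl.trace(n,"leg")[:4]:
        k=cv2.erode(t["pixels"].astype(np.uint8),np.ones((3,3)))>0; w=W[k&(d>0)]
        v=w-T[:3,3]; u=-(v@T[:3,0]); sd=v@T[:3,1]
        m=(abs(w[:,2]-297)<40)&(u>-60)&(u<200)&(abs(sd)<22); w=w[m];u=u[m];sd=sd[m]
        if len(w)<25: continue
        e=np.percentile(u,99); sf=e-u
        rr=np.interp(sf,[0,45,47,98,98.1,108,108.1,116,116.1,200],[9.5,9.5,11,13,16,16,13,13,13,13])
        ok=(sf<45)|((sf>116)&(sf<196))
        P=np.c_[u,sd,w[:,2]-T[2,3]][ok]; rr=rr[ok]
        def f(p): # axis y=p0+p1 u ; z=p2+p3 u
            D=np.array([1,p[1],p[3]]);D/=np.linalg.norm(D); q=P-np.array([0,p[0],p[2]]); return np.linalg.norm(q-np.outer(q@D,D),axis=1)-rr
        r=least_squares(f,[0,0,-10,-.05],loss="soft_l1"); print(n,len(w),"uend",e.round(),r.x.round(3),"elev",np.degrees(np.arctan(-r.x[3])).round(1),"res",np.median(abs(r.fun)).round(2),np.histogram(P[:,0],5)[0])
E
```

```text
wrist 10535 uend 39.0 [ 3.790e-01  3.000e-03 -5.369e+00 -1.030e-01] elev 5.9 res 0.57 [1111 1013  983  906  540]
scene 291 uend 151.0 [ 0.619 -0.01  -8.336 -0.089] elev 5.1 res 1.25 [46  0  0 31 47]
top 309 uend 146.0 [-3.839  0.016 -3.649 -0.149] elev 8.5 res 1.25 [ 7  4  0 25 59]
```

The leg is held about 5.5° from level. I'll trim that by resting the tenon lightly on the 18 mm board's wheel-end margin. That needs a 60° spin and clean air around it, so I'm checking joint 7 as it goes.

Request:
play_rows([
  [1,-1.5,0,0,-6],
  [1,-3,0,0,-13],
  [1,-5,-0.2,0,-20],
  [1,-7.5,-0.3,0,-27],
  [1,-10,-0.4,0,-34],
  [1,-12.5,-0.5,0,-41],
  [1,-15.1,-0.6,0,-48],
  [1,-15.1,-0.6,0,-55],
  [1,-15.1,-0.6,0,-60],
  [1,-15.1,-0.6,0,-60],
])

```text
clock: 20.8
eef_pos: [632.9, -271.2, 307.1]
tool_rot: [-3.141, 0.005, -1.861]
force: [-0.4, 0.7, -1.8]
width: 24.2
gripper_force: 59.1
```

Request:
play_rows([
  [1,0,0,3,0],
  [1,0,0,7,0],
  [1,0,0,11,0],
  [1,0,0,15,0],
  [1,0,0,19,0],
  [1,0,0,22.5,0],
  [1,0,0,22.5,0],
  [1,0,0,22.5,0],
])

```text
clock: 21.6
eef_pos: [632.2, -272.4, 82.5]
tool_rot: [3.141, -0.002, -1.864]
force: [1.1, -0.4, -0.8]
width: 24.0
gripper_force: 59.2
```

```bash
python3 - <<'E'
from h import *
s,T=pose(); print(s["eef_pos"],s["force"],np.round(s["qpos"],2),"foot",(T[:3,3]-150*T[:3,0]).round())
im,d,K=cam("top"); W=cloud(d,K)
f=T[:3,3]-150*T[:3,0]; e=(f[:2]-[587,74])@np.array([[.9737,-.228],[.228,.9737]]); print("foot in board frame (edges 145,240)",e)
im,d,K=cam("wrist"); save("w5",im)
E
```

```text
[ 632.24808353 -272.42194733   82.45316867] [ 1.11100994 -0.3524683  -0.84557192] [ 0.61  0.92 -0.45  1.52  0.49  0.82  2.82] foot [ 676. -129.   82.]
foot in board frame (edges 145,240) [  40.09097076 -217.72739035]
```

View pics/w5.png

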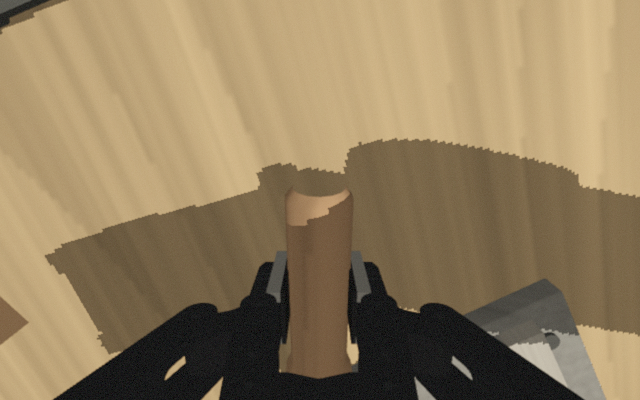

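The view shows only bench below the gripper. The board's near corner is at (545,290), off to the side, and the foot is 22 mm inside the board's edge. Pressing down gently.

Request:
play_rows([
  [1,0,0,1.5,0],
  [1,0,0,2.8,0],
  [1,0,0,3.4,0],
  [1,0,0,3.9,0],
  [1,0,0,4.4,0],
  [1,0,0,4.9,0],
  [1,0,0,4.9,0],
  [1,0,0,4.9,0],
])

```text
clock: 22.5
eef_pos: [632.6, -272.3, 33.6]
tool_rot: [-3.141, -0.0, -1.863]
force: [-0.9, -2.2, 2.1]
width: 24.2
gripper_force: 59.6
```

Request:
play_rows([
  [1,0,0,-2,0],
  [1,0,0,-5,0],
  [1,0,0,-9,0],
  [1,0,0,-13,0],
  [1,0,0,-17,0],
  [1,0,0,-21,0],
  [1,0,0,-25,0],
  [1,0,0,-28,0],
  [1,0,0,-28,0],
  [1,0,0,-28,0],
])

```text
clock: 23.5
eef_pos: [632.4, -271.1, 313.3]
tool_rot: [-3.141, 0.0, -1.862]
force: [-0.6, -0.6, -2.8]
width: 23.9
gripper_force: 59.2
```

Request:
play_rows([
  [1,2,-2,0,0],
  [1,4,-4,0,0],
  [1,5,-5,0,0],
  [1,5,-5,0,0],
  [1,5,-5,0,0],
  [1,5,-5,0,0],
  [1,5,-5,0,0],
])

```text
clock: 24.2
eef_pos: [665.8, -332.7, 313.5]
tool_rot: [3.141, -0.0, -1.861]
force: [0.4, -0.0, -1.6]
width: 24.1
gripper_force: 59.3
```

```bash
python3 - <<'E'
from h import *
from scipy.optimize import least_squares
s,T=pose(); print(s["eef_pos"],s["qd"],s["width"],s["force"])
for n in ["wrist","scene","top"]:
    im,d,K=cam(n); W=cloud(d,K)
    for t in ctrl.trace(n,"leg")[:4]:
        k=cv2.erode(t["pixels"].astype(np.uint8),np.ones((3,3)))>0; w=W[k&(d>0)]
        v=w-T[:3,3]; u=-(v@T[:3,0]); sd=v@T[:3,1]
        m=(abs(v[:,2]+10)<40)&(u>-60)&(u<200)&(abs(sd)<22); w=w[m];u=u[m];sd=sd[m]
        if len(w)<25: continue
        sf=150-u
        rr=np.where(sf<46,9.5,13.); ok=(sf<45)|((sf>116)&(sf<196))
        P=np.c_[u,sd,w[:,2]-T[2,3]][ok]; rr=rr[ok]
        def f(p):
            D=np.array([1,p[1],p[3]]);D/=np.linalg.norm(D); q=P-np.array([0,p[0],p[2]]); return np.linalg.norm(q-np.outer(q@D,D),axis=1)-rr
        r=least_squares(f,[0,0,-10,-.05],loss="soft_l1"); print(n,len(w),"uend",np.percentile(u,99).round(),r.x.round(3),"elev",np.degrees(np.arctan(-r.x[3])).round(1),"res",np.median(abs(r.fun)).round(2))
E
python3 gd.py
```

```text
[ 665.81001475 -332.69113447  313.45009747] [ 0.0020618  -0.00524432  0.00070144 -0.01004044  0.00494484  0.00120571
  0.00092642] 24.145564407899673 [ 0.37074512 -0.04183641 -1.64740661]
wrist 10850 uend 37.0 [ 1.146e+00  3.000e-03 -9.350e+00 -1.800e-02] elev 1.0 res 0.32
scene 314 uend 148.0 [ 1.904 -0.033 -7.41   0.11 ] elev -6.3 res 1.66
top 277 uend 146.0 [-1.829e+00  9.000e-03 -9.196e+00 -2.200e-02] elev 1.3 res 1.34
scene top 185 [148.4 173.5 195.1] low hist [22 21 20 23 22 21 23 21 37 58 57 44 54 47 18 23 34 19]
top top 232 [144.5 166.7 190.6] low hist [14 14 14 14 15 12 14 14 46 36  9  0  0  7  0  0  0  0]
```

```bash
python3 -c "
from h import *
print(ctrl.finish_job())"
```

```text
the job is handed in; nothing more can be done
None
```

I've handed the job in: the guide was wound to its stop, and the leg is held about 1° from level by the wrist and top cameras (a rougher scene-camera fit read 6°), about 300 mm up, clear of the jig and still; to level it I rested its foot on the bench, then on the jig board's edge.

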